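Feed a pipette-tip box down the reader's lane

TASK

Push the closed pipette-tip box along the feeder's deck and down the lane between the two guide rails until its leading end rests flat against the reader at the lane's end, then move clear of it. Only push it, never lift it, and let nothing, neither box nor robot, touch either guide rail: they are touch sensors, and the box starts askew in front of the lane. Leave the bottle, the tube rack and the pipette where they are.

Things in the scene. Friction and masses are not known exactly. Their poses are not given: they have to be found in the camera images.
- feeder: Fixed feeder. Origin on the bench (z = 0) on the lane's centre line; x along the push, towards the reader; y left, z up. Dark deck 8 mm thick, the box slides on it: open apron x = -250 to -30 mm, y = -135 to 135; then the lane, x = -30 to 200. There stands the flat face of the white reader (160 long, 170 wide, 115 high), the end stop. Box home: its centre at x = 138, y = 0, long side along x.
- rail_left: Touch-sensing aluminium guide rail, left (+y) of the lane; not to be touched. Straight bar along the feeder's x, 228 mm long, 10 wide, its top 22 mm above the deck (30 above the bench). Origin: centre of its underside, on the deck, at feeder x = 85, y = 62; inner face at y = 57, so the lane is 114 mm wide. Axes as the feeder's.
- rail_right: The same rail on the right (-y) side: origin at feeder x = 85, y = -62 mm, inner face at y = -57.
- mouth (a point): Point on the deck's top, on the lane's centre line, where the rails begin (feeder x = -30 mm). Axes as the feeder's.
- stop (a point): Point on the deck's top, on the lane's centre line, at the reader's front face (feeder x = 200 mm). Axes as the feeder's.
- tipbox: Closed tip box, a cuboid with blue base and white lid, 124 mm long (x), 90 wide (y), 62 high; 0.15 to 0.33 kg, ordinary friction. Origin: centre of its underside. Starts on the apron up to 30 mm off the centre line and 0.25 rad askew, at least 20 mm short of the rails. In the lane it has 12 mm to spare each side. Its top 40 mm stand above the rails, so fingers can push there.
- bottle: Bystander: upright amber bottle with a blue cap, diameter 72 mm, 150 mm high, beside the reader. Origin: centre of its underside.
- tuberack: Bystander: low orange tube rack, 110 x 60 mm, 37 mm high with its tubes, to the right of the lane. Origin: centre of its underside, x along its length.
- pipette: Bystander: white and blue pipette lying on the bench to the left of the lane, 240 mm long along its x, about 28 mm high, 45 mm wide at its finger rest. Origin: on the bench near the middle of its length.
There are look-alikes about, which are no part of the job. What is shaped like the tipbox but purple or yellow is not meant.

How it is judged:
On the way:
1. the box is sliding down the lane, between the rails, flat on the deck (x of tipbox in the frame of feeder between 0 and 0.125 m and y of tipbox in the frame of feeder between -0.016 and 0.016 m and height (world z) of tipbox below 0.016 m), for 0.05 s.
At the end, for the whole second after the job is handed in: The tip box rests flat on the deck between the rails, its leading end within 6 mm of the reader's face and square to it within 0.07 rad, at rest; bottle, tube rack and pipette are within 20 mm of where they began (x of tipbox in the frame of feeder between 0.132 and 0.144 m and y of tipbox in the frame of feeder between -0.013 and 0.013 m and angle between the x axis of tipbox and the x axis of feeder, either way round below 0.07 rad and angle between tipbox's own z axis and vertical below 0.05 rad and height (world z) of tipbox between 0.004 and 0.012 m and linear speed of tipbox below 0.01 m/s and distance of each of bottle, tuberack, pipette from where it was at the start of the episode below 0.02 m); the robot touches nothing.
It fails at once if the left guide rail is touched (by the box, the robot or anything) (contact force between rail_left and anything else above 0.2 N).
It fails at once if the right guide rail is touched (by the box, the robot or anything) (contact force between rail_right and anything else above 0.2 N).
It fails at once if the box is lifted more than 8 mm off the deck (height (world z) of tipbox above 0.016 m).
It fails at once if the box is tipped more than 0.2 rad (angle between tipbox's own z axis and vertical above 0.2 rad).
It fails at once if the bottle, tube rack or pipette is moved by more than 20 mm (distance of any of bottle, tuberack, pipette from where it was at the start of the episode above 0.02 m).
It also fails if it takes over 64 s, if anything falls off the work surface, if the arm or the gripper's body presses on something with over 40 N, if the wrist force passes 120 N, or if a joint passes its speed limit or range.

ROBOT

A 7-joint arm with a two-finger parallel gripper is mounted at the origin on the work surface. World frame = base frame: x ahead of the robot, y to its left, z up, the work surface at z = 0. Lengths are in m, angles in rad, forces in N, time in s.
With the tool pointing down it reaches from about 0.375 to 0.925 m from the base axis. Payload 3.1 kg.
Tool frame: the origin (TCP) lies on the centre line of the jaws, within the pads' length; the fingertips stand 22 mm ahead of it and the grasp point (between the pads) lies 3 mm ahead of it (ctrl.tcp_to_tips is the distance from the TCP to the fingertips, in m); z points along the fingers, y is the line along which they close (so a half turn about z gives the same grasp; the last joint's range is limited). The gripper opens to 85 mm and grips with 20 to 120 N. Pads are 22 mm wide; open, the fingers measure 114 mm over their backs; the gripper's body (76 mm by 85 mm) begins 54 mm behind the grasp point. The pads swing forward as they close: fully open they stand 13 mm farther back than shut.
Start: joints at [-1.313, 0.383, 0.044, 1.598, -0.018, 1.161, -0.05], TCP at [0.226, 0.609, 0.253] pointing down, gripper open.
Joint ranges: [-2.61, 2.61], [-0.41, 2.15], [-1.48, 1.57], [0, 2.5], [-1.57, 4.71], [0.05, 1.97], [-2.85, 2.85]. Speed limits (rad/s): [2.79, 2.79, 3.14, 3.14, 3.14, 3.14, 3.14].

INTERFACE

Orientations are given as a unit quaternion [x, y, z, w].
In Python, from station import ctrl gives the robot as it stands.
- The arm moves only by the tool jog_arm, never from a script. Its argument "steps" is a list of rows, each a list of 3 entries, a list of its own where there are three numbers: the closure, from 0 (fully open) to 1 (shut), then the shift along the world's x, y, z each as a share of 0.4 m, from -1 to 1, then the turn about the world's z as a share of 45 degrees, from -1 to 1. In form: [[gripper, [dx, dy, dz], turn], ...]. A call has exactly 10 rows; each row is the pose to reach, as a shift and turn from the pose commanded when the call began; what a row does not reach only later rows make up. A row lasts 1/8 s, in which the tool goes at most 62.5 mm and 10.7 degrees, less where a joint would pass 70% of its speed; a pose out of reach is approached as far as the arm can. A call with a number of a shift or a turn outside -1 to 1 is refused whole. A call with a gripper value outside its range is refused whole. The fingers move at their own pace and stop on an object; the grip force is fixed at half the most. Time passes only in rows, so rows that repeat a pose let the fingers close, or fill a call up. It gives the time, the measured TCP pose, the force, the opening and the grip force at its end, in the units of the state.
- ctrl.observe(): the state, without advancing time (a new reading comes with each control period).
- ctrl.read_camera(name): name is "scene" or "top"; returns the picture (400x640x3 uint8, red, green, blue); there is no depth.
- ctrl.calibration(name): a dict with "intrinsics" (3x3 intrinsics, pixels), "camera_from_world" (4x4, takes a point from world to camera coordinates). Camera axes: x right, y down, z forward; pixel columns grow to the right and rows downward; lengths in m; the calibration is good to about 2 mm. A picture is of the moment at which its call begins. calibration takes no time and is no camera call.
- ctrl.job_done(): hands the job in; it is judged then, once.
The state is a dict: "time_s": time; "q": joint angles; "qvel": joint speeds; "joint_torque": joint torques, N m; "tcp_pos": TCP position; "ee_rot": TCP orientation; "wrist_force": force on the tool from outside, world axes, zero at the start; "torque": the same for the moment, N m; "opening": opening from 0.0 (shut) to 1.0 (fully open); "gripper_force": force on a finger pad.
Only numpy, scipy, OpenCV 4.12 (cv2) and the standard library are available. Lean on these libraries where they do the work, as an engineer would, in place of code of your own. Each camera call takes 0.05 s, during which the arm holds its last target. There are 200 camera calls.

## Working session

There is one attempt and no reset: what is moved stays moved. The work goes in short steps, Python scripts to look and compute and a tool call to move; the robot and the scene stay as the last step left them, time stands still between calls to the robot, and variables do not carry over. Pictures are saved under pics/ and viewed, at most 10 in all, crops included, and the job is handed in when it is done.

Besides the shell and the picture viewer there is one more tool, called as a command line: name --argument value ..., lists and objects as JSON in quotes. jog_arm: Moves the arm, as the interface text tells. Shift numbers are shares of 0.4 m and turn numbers shares of 45 degrees, none past 1 either way. Its arguments: {"type":"object","properties":{"steps":{"type":"array","items":{"type":"array"}}},"required":["steps"]}

```bash
mkdir -p pics; python3 - <<'E'
from station import ctrl
import cv2
for n in("top","scene"):
    im=ctrl.read_camera(n); cv2.imwrite(f"pics/{n}0.png",im[:,:,::-1])
    c=ctrl.calibration(n); print(n,c["intrinsics"],c["camera_from_world"])
o=ctrl.observe(); print(o["time_s"],o["tcp_pos"],o["ee_rot"],ctrl.tcp_to_tips)
E
```

```text
top [[406.81293798   0.         322.98851806]
 [  0.         406.81293798 199.22112062]
 [  0.           0.           1.        ]] [[-0.02126227 -0.99975601 -0.00598582  0.07446537]
 [-0.98616476  0.02195697 -0.16430752  0.56484952]
 [ 0.16439886  0.00240945 -0.986391    0.9926661 ]
 [ 0.          0.          0.          1.        ]]
scene [[387.90973668   0.         319.03316745]
 [  0.         387.90973668 200.44677543]
 [  0.           0.           1.        ]] [[-0.72063752  0.69325209 -0.00911622  0.38440626]
 [ 0.54718574  0.56062822 -0.62151731 -0.30112699]
 [-0.42575736 -0.45287696 -0.78334739  1.40803403]
 [ 0.          0.          0.          1.        ]]
0.1 [0.22610603 0.60852447 0.25197855] [ 1.76890712e-01  9.84229728e-01 -1.22316666e-03 -1.47789654e-04] 0.022
```

View pics/top0.png

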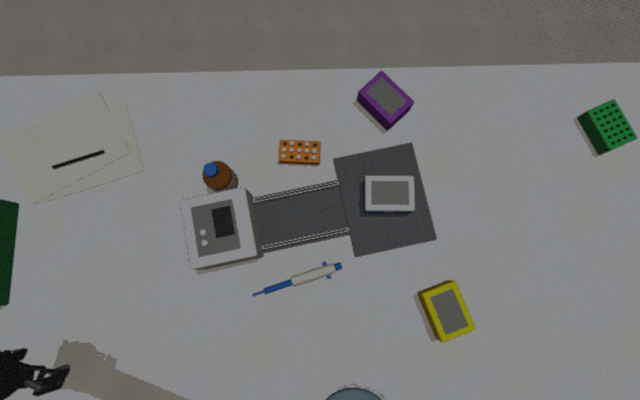

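View pics/scene0.png

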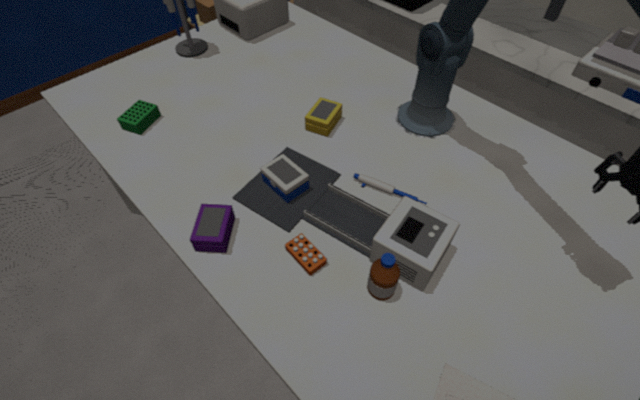

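Top view: the feeder's apron is around (385,200), with its lane running left to the reader at about (220,228). There are three box shapes: purple (385,100), yellow (447,311), and a white lid over a blue base (390,194; scene 285,177). The one on the apron is the one meant. I'll confirm this in an enlarged crop.

```bash
python3 - <<'E'
import cv2
im=cv2.imread("pics/top0.png")[135:270,240:440]
cv2.imwrite("pics/crop0.png",cv2.resize(im,None,fx=4,fy=4,interpolation=cv2.INTER_CUBIC))
E
```

```text
(no output)
```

View pics/crop0.png

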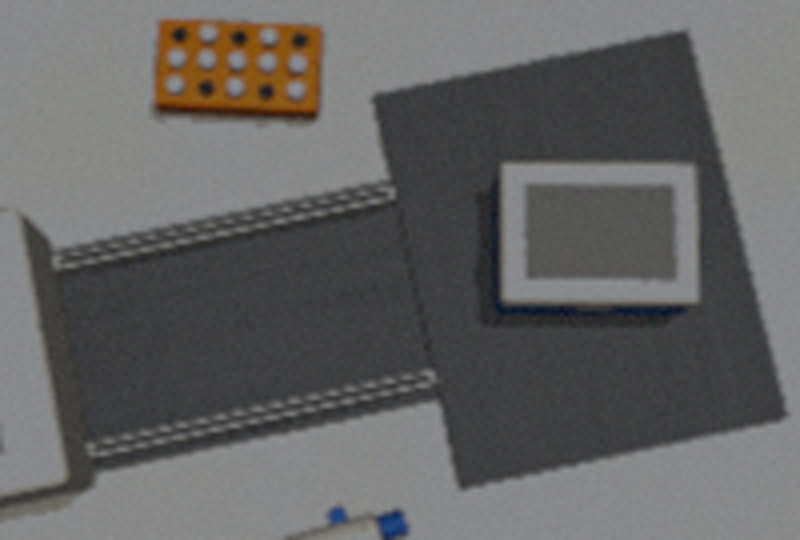

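```bash
cat > h.py <<'E'
import numpy as np
from scipy.optimize import least_squares
from scipy.spatial.transform import Rotation as R
from station import ctrl
def fit(obs, ref, x0, cam="top"):
    """2D pose (x,y,yaw) of points ref (x,y,z in body, z world) seen at pixels obs"""
    c=ctrl.calibration(cam);K=c["intrinsics"];T=c["camera_from_world"];ref=np.array(ref,float);obs=np.array(obs,float)
    def f(p):
        a=p[2];w=ref.copy();w[:,0]=p[0]+np.cos(a)*ref[:,0]-np.sin(a)*ref[:,1];w[:,1]=p[1]+np.sin(a)*ref[:,0]+np.cos(a)*ref[:,1]
        q=(w@T[:3,:3].T+T[:3,3])@K.T
        return (q[:,:2]/q[:,2:]-obs).ravel()
    s=least_squares(f,x0); return s.x,s.fun.reshape(-1,2)
def crop(px,o,k): return (np.array(px,float)+.5)/k-.5+np.array(o)
BOX=[[.062,-.045,.07],[-.062,-.045,.07],[-.062,.045,.07],[.062,.045,.07]]
def rel(b,F):
    d=b[:2]-F[:2];a=F[2];return np.array([np.cos(a)*d[0]+np.sin(a)*d[1],-np.sin(a)*d[0]+np.cos(a)*d[1],b[2]-a])
def world(p,F): a=F[2];return np.array([F[0]+np.cos(a)*p[0]-np.sin(a)*p[1],F[1]+np.sin(a)*p[0]+np.cos(a)*p[1]])
E
python3 - <<'E'
from h import *
np.set_printoptions(precision=4,suppress=True)
o=(240,135)
F,r=fit(crop([(375,95),(687,32),(786,413),(461,488),(393,190),(436,378)],o,4),
 [[-.03,-.135,.008],[-.25,-.135,.008],[-.25,.135,.008],[-.03,.135,.008],[-.029,-.062,.03],[-.029,.062,.03]],[.5,0,1.7])
print(F,r)
b,r=fit(crop([(501,163),(698,163),(700,304),(499,304)],o,4),BOX,[.5,-.1,1.6])
print(b,r,rel(b,F)); np.save("F.npy",F)
print(R.from_quat(ctrl.observe()["ee_rot"]).as_matrix())
E
```

```text
[0.5465 0.0385 1.7606] [[-0.9901 -0.2845]
 [ 0.2428 -1.136 ]
 [ 0.8576  1.1556]
 [-0.2605  0.2792]
 [ 0.2304  0.2836]
 [-0.1035 -0.4367]]
[ 0.5749 -0.1046  1.5393] [[-0.3059 -0.2828]
 [-0.2971  0.1425]
 [ 0.1622  0.3014]
 [ 0.4323 -0.163 ]] [-0.1459 -0.0009 -0.2213]
[[-0.9374  0.3482 -0.0007]
 [ 0.3482  0.9374 -0.0024]
 [-0.0001 -0.0025 -1.    ]]
```

The crop shows the white-lid, blue-base box with lid corners (501,163), (698,163), (700,304) and (499,304). The apron corners are (375,95), (687,32), (786,413) and (461,488). The box sits at feeder (-146, -1) mm with yaw -0.22, which fits the stated start limits. A square push from behind with both fingers should straighten it. I'll go there at height.

jog_arm --steps '[[0.35,[0.04,-0.09,0],-0.067],[0.35,[0.08,-0.18,0],-0.133],[0.35,[0.12,-0.27,0],-0.2],[0.35,[0.16,-0.36,0],-0.267],[0.35,[0.2,-0.45,0],-0.333],[0.35,[0.24,-0.54,0],-0.4],[0.35,[0.28,-0.63,0],-0.467],[0.35,[0.32,-0.72,0],-0.533],[0.35,[0.36,-0.81,0],-0.6],[0.35,[0.4,-0.9,0],-0.667]]'

```text
time_s: 1.35
tcp_pos: [0.3869, 0.2474, 0.2531]
ee_rot: [0.427, 0.904, -0.0, -0.0]
wrist_force: [1.2, -0.7, 0.7]
opening: 0.646
gripper_force: 0.0
```

jog_arm --steps '[[0.35,[0.04,-0.09,0],-0.064],[0.35,[0.08,-0.18,0],-0.128],[0.35,[0.12,-0.27,0],-0.192],[0.35,[0.16,-0.36,0],-0.256],[0.35,[0.2,-0.45,0],-0.32],[0.35,[0.24,-0.54,0],-0.384],[0.35,[0.28,-0.63,0],-0.448],[0.35,[0.32,-0.72,0],-0.512],[0.35,[0.36,-0.81,0],-0.576],[0.35,[0.4,-0.9,0],-0.638]]'

```text
time_s: 2.6
tcp_pos: [0.5464, -0.1123, 0.2531]
ee_rot: [0.638, 0.77, 0.0, -0.0]
wrist_force: [1.0, -0.7, 0.4]
opening: 0.651
gripper_force: 0.0
```

```bash
python3 - <<'E'
from h import *
np.set_printoptions(precision=4,suppress=True)
o=(240,135)
F,r=fit(crop([(375,95),(687,32),(786,413),(461,488),(393,190),(436,378),(57,261),(91,450)],o,4),
 [[-.03,-.135,.008],[-.25,-.135,.008],[-.25,.135,.008],[-.03,.135,.008],[-.029,-.062,.03],[-.029,.062,.03],[.199,-.062,.03],[.199,.062,.03]],[.5,0,1.7])
print(F,r);np.save("F.npy",F)
b,_=fit(crop([(501,163),(698,163),(700,304),(499,304)],o,4),BOX,[.5,-.1,1.6]);print(rel(b,F))
s=ctrl.observe();M=R.from_quat(s["ee_rot"]).as_matrix()
ty=np.arctan2(M[1,1],M[0,1]); t=world((-.262,0),F)
print(s["time_s"],s["tcp_pos"],s["q"],s["opening"],"target",t,"shift/.4",(t-s["tcp_pos"][:2])/.4,"turn deg",np.degrees(F[2]-np.pi/2-ty))
E
```

```text
[0.5468 0.0377 1.7595] [[-0.6162 -0.4205]
 [ 0.6334 -1.182 ]
 [ 1.1477  1.1315]
 [ 0.01    0.1578]
 [ 0.5841  0.1482]
 [ 0.2018 -0.5653]
 [-1.1087  0.4087]
 [-0.8348  0.0833]]
[-0.145  -0.0009 -0.2201]
2.6 [ 0.5464 -0.1123  0.2531] [-0.4906  0.2478  0.7177  1.85   -0.1813  1.1102  0.4812] 0.6507777260134077 target [ 0.596  -0.2197] shift/.4 [ 0.124  -0.2686] turn deg 0.036862950842416656
```

jog_arm --steps '[[0.35,[0.04,-0.09,0],0],[0.35,[0.08,-0.18,0],0],[0.35,[0.124,-0.27,0],0],[0.35,[0.124,-0.27,-0.1],0],[0.35,[0.124,-0.27,-0.2],0],[0.35,[0.124,-0.27,-0.3],0],[0.35,[0.124,-0.27,-0.38],0],[0.35,[0.124,-0.27,-0.44],0],[0.35,[0.124,-0.27,-0.478],0],[0.35,[0.124,-0.27,-0.478],0]]'

```text
time_s: 3.85
tcp_pos: [0.595, -0.2186, 0.0609]
ee_rot: [0.637, 0.771, -0.001, -0.001]
wrist_force: [-0.1, 0.4, 0.4]
opening: 0.649
gripper_force: 0.0
```

```bash
python3 - <<'E'
from h import *
import cv2
F=np.load("F.npy");s=ctrl.observe()
print(rel(np.array([*s["tcp_pos"][:2],F[2]]),F),"unit x:",np.cos(F[2]),np.sin(F[2]),"0.06m:",.06/.4*np.array([np.cos(F[2]),np.sin(F[2])]))
im=ctrl.read_camera("scene")[130:290,210:450,::-1]
cv2.imwrite("pics/s1.png",cv2.resize(im,None,fx=3,fy=3,interpolation=cv2.INTER_CUBIC))
E
```

```text
[-0.26068523  0.00079688  0.        ] unit x: -0.18754210115874131 0.9822565654109747 0.06m: [-0.02813132  0.14733848]
```

View pics/s1.png

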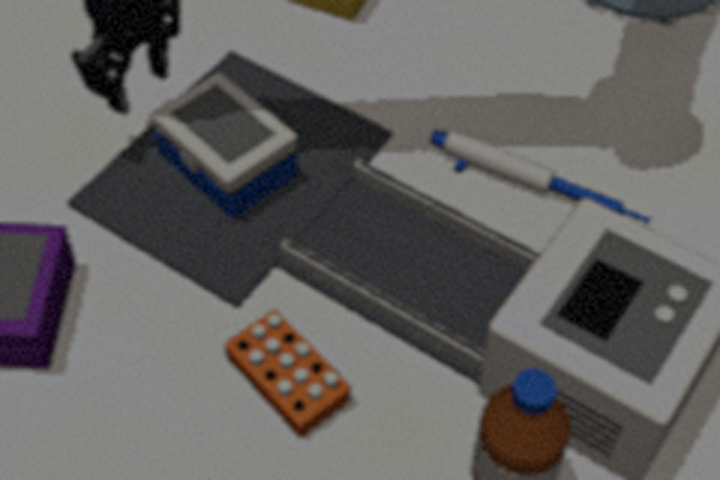

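Crop of the scene view: the fingers (110,90) are down behind the box (225,150), clear of everything. I'll push slowly about 64 mm to square the box, staying on the apron.

jog_arm --steps '[[0.35,[-0.004,0.022,0],0],[0.35,[-0.008,0.044,0],0],[0.35,[-0.012,0.064,0],0],[0.35,[-0.016,0.082,0],0],[0.35,[-0.019,0.098,0],0],[0.35,[-0.022,0.113,0],0],[0.35,[-0.025,0.128,0],0],[0.35,[-0.028,0.143,0],0],[0.35,[-0.03,0.157,0],0],[0.35,[-0.03,0.157,0],0]]'

```text
time_s: 5.15
tcp_pos: [0.5838, -0.1547, 0.062]
ee_rot: [0.636, 0.771, 0.0, -0.001]
wrist_force: [-0.4, -0.5, -0.4]
opening: 0.653
gripper_force: 0.1
```

```bash
python3 - <<'E'
from h import *
import cv2
F=np.load("F.npy");s=ctrl.observe()
print(rel(np.array([*s["tcp_pos"][:2],F[2]]),F))
im=ctrl.read_camera("top")[135:270,240:440,::-1]
cv2.imwrite("pics/t1.png",cv2.resize(im,None,fx=4,fy=4,interpolation=cv2.INTER_CUBIC))
E
```

```text
[-0.19590754 -0.00025578  0.        ]
```

View pics/t1.png

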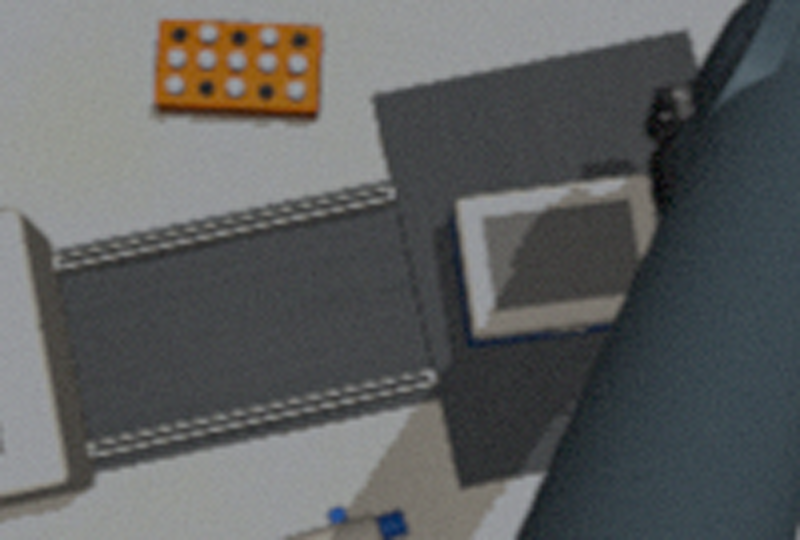

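Box lid corners are at front-right (456,198), front-left (474,338) and rear-right (648,175). It is almost square, and the arm hides the fourth corner.

```bash
python3 - <<'E'
from h import *
F=np.load("F.npy")
b,r=fit(crop([(456,198),(648,175),(474,338)],(240,135),4),[BOX[0],BOX[1],BOX[3]],[.5,-.1,1.7]);print(rel(b,F),r)
E
```

```text
[-0.11900938  0.00849886 -0.09031965] [[-0.38140696 -0.10458237]
 [ 0.48526543 -0.1763219 ]
 [-0.10206155  0.26290891]]
```

The squaring push shifted the box about 8 mm left, and it is still -0.09 rad askew. I'll back off, lift, turn 90° and use both fingers flush on the left side to centre and square it while there is room.

jog_arm --steps '[[0.35,[0.007,-0.037,0],0],[0.35,[0.014,-0.074,0],0],[0.35,[0.014,-0.074,0.1],0],[0.35,[0.014,-0.074,0.2],0],[0.35,[0.014,-0.074,0.26],0.1],[0.35,[-0.05,-0.03,0.26],0.3],[0.35,[-0.12,0.01,0.26],0.5],[0.35,[-0.19,0.06,0.26],0.7],[0.35,[-0.26,0.1,0.26],0.85],[0.35,[-0.307,0.137,0.26],1.0]]'

```text
time_s: 6.45
tcp_pos: [0.4596, -0.1022, 0.166]
ee_rot: [0.293, 0.956, -0.0, -0.0]
wrist_force: [-0.2, 1.1, -0.1]
opening: 0.648
gripper_force: 0.0
```

jog_arm --steps '[[0.35,[0,0,0],0.15],[0.35,[0,0,0],0.35],[0.35,[0,0,0],0.55],[0.35,[0,0,0],0.75],[0.35,[0,0,0],0.9],[0.35,[0,0,0],1.0],[0.35,[0,0,-0.08],1.0],[0.35,[0,0,-0.16],1.0],[0.35,[0,0,-0.24],1.0],[0.35,[0,0,-0.26],1.0]]'

```text
time_s: 7.7
tcp_pos: [0.4593, -0.1024, 0.0603]
ee_rot: [-0.094, 0.996, -0.0, -0.002]
wrist_force: [1.1, 0.5, -0.3]
opening: 0.648
gripper_force: 0.0
```

```bash
cat > st.py <<'E'
from h import *
F=np.load("F.npy");s=ctrl.observe();M=R.from_quat(s["ee_rot"]).as_matrix()
print(s["time_s"],rel(np.array([*s["tcp_pos"][:2],np.arctan2(M[1,1],M[0,1])]),F).round(4),s["tcp_pos"].round(4) if hasattr(s["tcp_pos"],"round") else s["tcp_pos"],s["q"])
E
python3 st.py
```

```text
7.7 [-0.1212  0.1122 -0.0009] [ 0.4593 -0.1024  0.0603] [-0.25248964  0.36047193  0.43070707  2.16946234 -0.24036372  0.66072035
  2.10389367]
```

jog_arm --steps '[[0.35,[0.025,0.005,0],0],[0.35,[0.05,0.01,0],0],[0.35,[0.07,0.013,0],0],[0.35,[0.085,0.016,0],0],[0.35,[0.1,0.019,0],0],[0.35,[0.112,0.021,0],0],[0.35,[0.122,0.023,0],0],[0.35,[0.131,0.025,0],0],[0.35,[0.137,0.026,0],0],[0.35,[0.137,0.026,0],0]]'

```text
time_s: 8.95
tcp_pos: [0.5164, -0.0905, 0.0621]
ee_rot: [-0.095, 0.995, 0.0, 0.0]
wrist_force: [-0.9, -0.1, 0.7]
opening: 0.651
gripper_force: 0.2
```

```bash
python3 st.py
```

```text
8.95 [-0.1201  0.054   0.0018] [ 0.5164 -0.0905  0.0621] [-0.2596988   0.43735758  0.4126965   2.04787147 -0.26508212  0.706087
  2.08272852]
```

jog_arm --steps '[[0.35,[-0.03,-0.006,0],0],[0.35,[-0.1,-0.02,0],0],[0.35,[-0.14,-0.03,0],0],[0.35,[-0.14,-0.03,0.1],0],[0.35,[-0.14,-0.03,0.2],0],[0.35,[-0.14,-0.03,0.3],0],[0.35,[-0.24,-0.03,0.3],0],[0.35,[-0.24,-0.1,0.3],0],[0.35,[-0.24,-0.2,0.3],0],[0.35,[-0.24,-0.2,0.3],0]]'

```text
time_s: 10.2
tcp_pos: [0.4194, -0.1739, 0.1826]
ee_rot: [-0.092, 0.996, -0.001, 0.001]
wrist_force: [0.5, 0.4, 0.2]
opening: 0.649
gripper_force: 0.0
```

```bash
python3 st.py; python3 - <<'E'
from station import ctrl
import cv2
im=ctrl.read_camera("top")[135:270,240:440,::-1]
cv2.imwrite("pics/t2.png",cv2.resize(im,None,fx=4,fy=4,interpolation=cv2.INTER_CUBIC))
E
```

```text
10.2 [-0.1839  0.1649 -0.0048] [ 0.4194 -0.1739  0.1826] [-0.25506677  0.09258227  0.58739415  2.14472335 -0.06385473  0.91869006
  2.12367878]
```

View pics/t2.png

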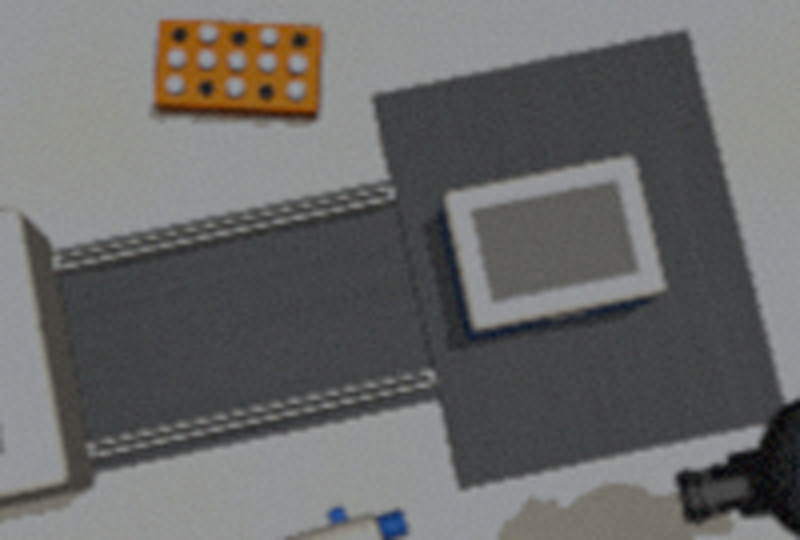

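Box in clear view: lid corners (446,192), (635,157), (664,291) and (472,331). It looks square to the lane.

```bash
python3 - <<'E'
from h import *
F=np.load("F.npy")
b,r=fit(crop([(446,192),(635,157),(664,291),(472,331)],(240,135),4),BOX,[.5,-.1,1.7]);print(rel(b,F),r)
# rails only frame for the lane line
G,r=fit(crop([(393,190),(436,378),(57,261),(91,450)],(240,135),4),[[-.029,-.062,.03],[-.029,.062,.03],[.199,-.062,.03],[.199,.062,.03]],F);print(G,r,rel(b,G))
s=ctrl.observe();t=world((-.24,rel(b,F)[1]),F);print(t,(t-s["tcp_pos"][:2])/.4)
E
```

```text
[-0.11602636 -0.00109997 -0.02159225] [[-0.813794   -0.19271037]
 [ 0.15230055 -0.51982644]
 [ 0.77258147  0.67907784]
 [-0.11880052 -0.00560148]]
[0.54674307 0.03686967 1.75759902] [[ 0.93131984  0.19064899]
 [ 0.468396   -0.50238577]
 [-0.79055791  0.29455776]
 [-0.59956668 -0.0161481 ]] [-0.11527526 -0.00156092 -0.0197357 ]
[ 0.59293583 -0.19788419] [ 0.43365949 -0.06472528]
```

Box at feeder (-116, -1) mm with yaw -0.02, measured. Now I'll go back behind it and turn back 90°.

jog_arm --steps '[[0.35,[0.02,-0.04,0],-0.1],[0.35,[0.06,-0.08,0],-0.2],[0.35,[0.1,-0.1,0],-0.3],[0.35,[0.15,-0.1,0],-0.4],[0.35,[0.2,-0.1,0],-0.5],[0.35,[0.25,-0.1,0],-0.6],[0.35,[0.3,-0.1,0],-0.7],[0.35,[0.35,-0.09,0],-0.8],[0.35,[0.4,-0.08,0],-0.9],[0.35,[0.434,-0.065,0],-1.0]]'

```text
time_s: 11.5
tcp_pos: [0.5954, -0.196, 0.1816]
ee_rot: [0.295, 0.956, -0.0, 0.0]
wrist_force: [0.5, -0.5, 0.1]
opening: 0.655
gripper_force: 0.0
```

jog_arm --steps '[[0.35,[0,0,0],-0.15],[0.35,[0,0,0],-0.35],[0.35,[0,0,0],-0.55],[0.35,[0,0,0],-0.75],[0.35,[0,0,0],-0.9],[0.35,[0,0,0],-1.0],[0.35,[0,0,-0.1],-1.0],[0.35,[0,0,-0.2],-1.0],[0.35,[0,0,-0.27],-1.0],[0.35,[0,0,-0.3],-1.0]]'

```text
time_s: 12.75
tcp_pos: [0.593, -0.1956, 0.0595]
ee_rot: [0.637, 0.771, -0.001, -0.002]
wrist_force: [-1.1, 0.4, 0.7]
opening: 0.654
gripper_force: 0.0
```

```bash
python3 st.py
```

```text
12.75 [-0.2377 -0.0016 -1.5691] [ 0.593  -0.1956  0.0595] [-0.29893456  0.68820559  0.7238943   1.81084169 -0.58152597  0.87168357
  0.89224076]
```

jog_arm --steps '[[0.35,[-0.007,0.037,0],0],[0.35,[-0.014,0.074,0],0],[0.35,[-0.02,0.106,0],0],[0.35,[-0.026,0.137,0],0],[0.35,[-0.032,0.168,0],0],[0.35,[-0.038,0.199,0],0],[0.35,[-0.044,0.23,0],0],[0.35,[-0.05,0.26,0],0],[0.35,[-0.055,0.287,0],0],[0.35,[-0.058,0.302,0],0]]'

```text
time_s: 14.0
tcp_pos: [0.5701, -0.0747, 0.0618]
ee_rot: [0.636, 0.771, -0.0, -0.0]
wrist_force: [0.8, -2.3, 0.3]
opening: 0.649
gripper_force: 0.9
```

```bash
python3 st.py; python3 - <<'E'
from station import ctrl
import cv2
im=ctrl.read_camera("top")[135:270,240:440,::-1]
cv2.imwrite("pics/t3.png",cv2.resize(im,None,fx=4,fy=4,interpolation=cv2.INTER_CUBIC))
E
```

```text
14.0 [-0.1147 -0.0018 -1.5684] [ 0.5701 -0.0747  0.0618] [-0.53760685  0.60903737  0.74423156  1.93680566 -0.56223172  0.81495465
  0.70858363]
```

View pics/t3.png

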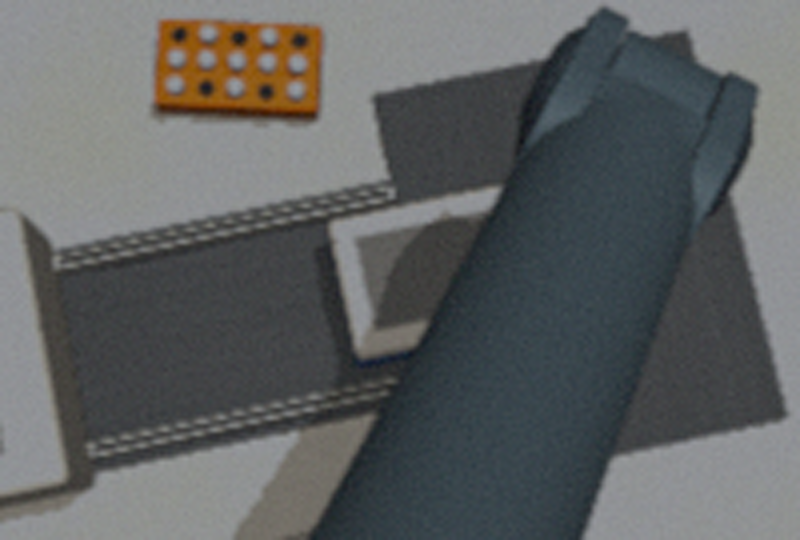

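Box front lid corners are at (330,223) and (357,362), and it is entering the lane with gaps on both sides.

```bash
python3 - <<'E'
from h import *
F=np.load("F.npy")
b,r=fit(crop([(330,223),(357,362)],(240,135),4),[BOX[0],BOX[3]],[.55,0,1.7]);print(rel(b,F),r.round(2))
E
```

```text
[-0.04254014  0.00337457 -0.02102491] [[-0.04 -0.2 ]
 [ 0.04  0.19]]
```

jog_arm --steps '[[0.35,[-0.007,0.037,0],0],[0.35,[-0.015,0.082,0],0],[0.35,[-0.023,0.127,0],0],[0.35,[-0.032,0.172,0],0],[0.35,[-0.041,0.217,0],0],[0.35,[-0.049,0.262,0],0],[0.35,[-0.057,0.307,0],0],[0.35,[-0.065,0.35,0],0],[0.35,[-0.072,0.39,0],0],[0.35,[-0.076,0.412,0],0]]'

```text
time_s: 15.3
tcp_pos: [0.5397, 0.0905, 0.0619]
ee_rot: [0.636, 0.771, 0.0, -0.0]
wrist_force: [-0.4, -0.9, -0.5]
opening: 0.651
gripper_force: 0.6
```

```bash
python3 st.py; python3 - <<'E'
from station import ctrl
import cv2
im=ctrl.read_camera("top")[165:265,180:380,::-1]
cv2.imwrite("pics/t4.png",cv2.resize(im,None,fx=4,fy=4,interpolation=cv2.INTER_CUBIC))
E
```

```text
15.3 [ 0.0533 -0.0029 -1.5679] [0.5397 0.0905 0.0619] [-0.86115369  0.56524459  0.75454301  2.00447613 -0.54753583  0.78320417
  0.40940002]
```

View pics/t4.png

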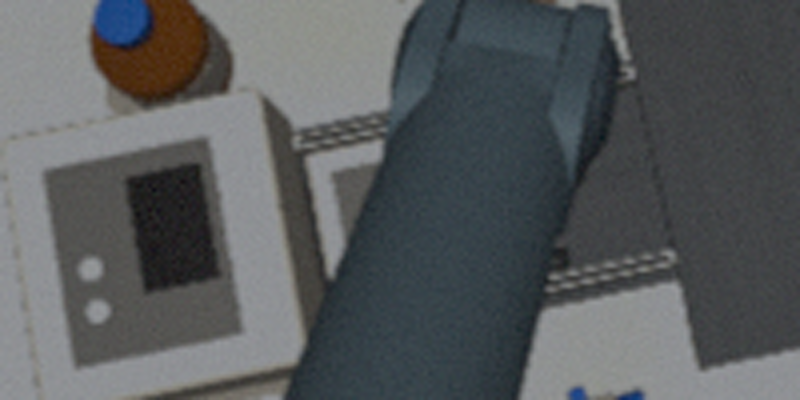

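The box front edge is just short of the reader (near 320,210). I expect about 11 mm to go, so I'll finish slowly and watch the force.

jog_arm --steps '[[0.35,[-0.001,0.004,0],0],[0.35,[-0.002,0.008,0],0],[0.35,[-0.002,0.012,0],0],[0.35,[-0.003,0.016,0],0],[0.35,[-0.004,0.019,0],0],[0.35,[-0.004,0.021,0],0],[0.35,[-0.004,0.023,0],0],[0.35,[-0.005,0.025,0],0],[0.35,[-0.005,0.026,0],0],[0.35,[-0.005,0.027,0],0]]'

```text
time_s: 16.6
tcp_pos: [0.5381, 0.0996, 0.0621]
ee_rot: [0.637, 0.771, 0.0, 0.0]
wrist_force: [-0.3, -2.2, 0.7]
opening: 0.65
gripper_force: 1.0
```

jog_arm --steps '[[0.35,[0,0.001,0],0],[0.35,[0,0.002,0],0],[0.35,[0,0.003,0],0],[0.35,[-0.001,0.004,0],0],[0.35,[-0.001,0.005,0],0],[0.35,[-0.001,0.006,0],0],[0.35,[-0.001,0.006,0],0],[0.35,[-0.001,0.006,0],0],[0.35,[-0.001,0.006,0],0],[0.35,[-0.001,0.006,0],0]]'

```text
time_s: 17.85
tcp_pos: [0.5376, 0.1022, 0.0621]
ee_rot: [0.637, 0.771, 0.0, -0.0]
wrist_force: [0.2, -1.0, 1.4]
opening: 0.651
gripper_force: 0.9
```

```bash
python3 st.py
```

```text
17.85 [ 0.0651 -0.003  -1.5693] [0.5376 0.1022 0.0621] [-0.88340008  0.56493577  0.75496407  2.00465168 -0.54716262  0.78301665
  0.38592557]
```

No reader contact yet, as force is still only friction level. I'll continue in 2 mm steps.

jog_arm --steps '[[0.35,[0,0.001,0],0],[0.35,[0,0.002,0],0],[0.35,[0,0.003,0],0],[0.35,[-0.001,0.004,0],0],[0.35,[-0.001,0.005,0],0],[0.35,[-0.001,0.005,0],0],[0.35,[-0.001,0.005,0],0],[0.35,[-0.001,0.005,0],0],[0.35,[-0.001,0.005,0],0],[0.35,[-0.001,0.005,0],0]]'

```text
time_s: 19.1
tcp_pos: [0.5374, 0.1028, 0.0621]
ee_rot: [0.637, 0.771, -0.0, 0.001]
wrist_force: [0.7, -5.0, 0.1]
opening: 0.653
gripper_force: 2.6
```

jog_arm --steps '[[0.35,[0,0.001,0],0],[0.35,[0,0.002,0],0],[0.35,[0,0.003,0],0],[0.35,[-0.001,0.004,0],0],[0.35,[-0.001,0.005,0],0],[0.35,[-0.001,0.005,0],0],[0.35,[-0.001,0.005,0],0],[0.35,[-0.001,0.005,0],0],[0.35,[-0.001,0.005,0],0],[0.35,[-0.001,0.005,0],0]]'

```text
time_s: 20.35
tcp_pos: [0.5374, 0.1028, 0.0621]
ee_rot: [0.637, 0.771, -0.001, 0.002]
wrist_force: [2.2, -7.7, 0.4]
opening: 0.653
gripper_force: 4.0
```

Force has risen to 8 N and the TCP has stalled, so the box is against the reader. I'll back off along -x, then rise and move clear.

jog_arm --steps '[[0.35,[0.003,-0.015,0],0],[0.35,[0.008,-0.04,0],0],[0.35,[0.015,-0.08,0],0],[0.35,[0.023,-0.12,0],0],[0.35,[0.023,-0.12,0.08],0],[0.35,[0.023,-0.12,0.18],0],[0.35,[0.023,-0.12,0.3],0],[0.35,[0.023,-0.25,0.4],0],[0.35,[0.023,-0.4,0.4],0],[0.35,[0.023,-0.55,0.4],0]]'

```text
time_s: 21.6
tcp_pos: [0.5463, -0.1165, 0.2233]
ee_rot: [0.637, 0.771, 0.001, 0.001]
wrist_force: [0.5, 0.3, -0.6]
opening: 0.65
gripper_force: 0.0
```

jog_arm --steps '[[0.35,[0,-0.12,0],0],[0.35,[0,-0.24,0],0],[0.35,[0,-0.36,0],0],[0.35,[0,-0.4,0],0],[0.35,[0,-0.4,0],0],[0.35,[0,-0.4,0],0],[0.35,[0,-0.4,0],0],[0.35,[0,-0.4,0],0],[0.35,[0,-0.4,0],0],[0.35,[0,-0.4,0],0]]'

```text
time_s: 22.85
tcp_pos: [0.5461, -0.2736, 0.2221]
ee_rot: [0.637, 0.771, 0.0, -0.0]
wrist_force: [-0.2, 0.4, -0.1]
opening: 0.646
gripper_force: 0.0
```

```bash
python3 - <<'E'
from station import ctrl
import cv2
im=ctrl.read_camera("top")[145:280,180:380,::-1]
cv2.imwrite("pics/t5.png",cv2.resize(im,None,fx=4,fy=4,interpolation=cv2.INTER_CUBIC))
E
```

```text
(no output)
```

View pics/t5.png

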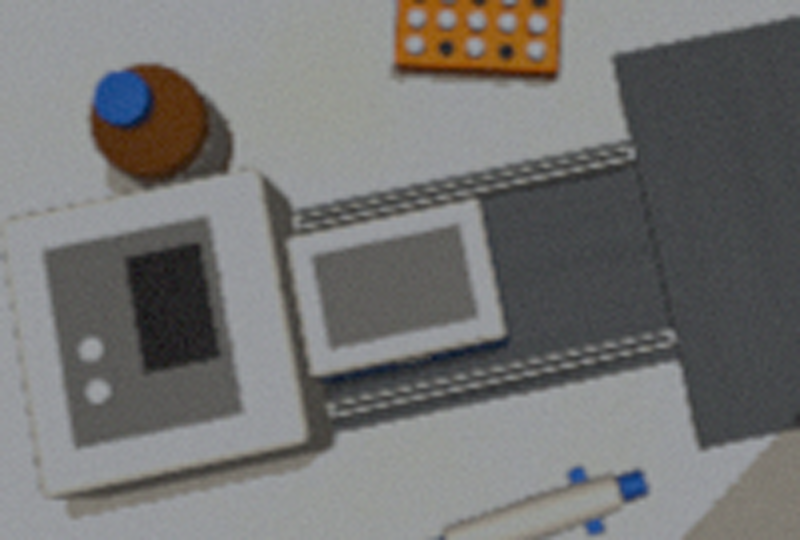

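The box (lid corners 288,238; 480,200; 506,338; 312,376) sits between the rails, flush with the reader. The bystanders are where they were and the arm is clear.

```bash
python3 - <<'E'
from h import *
F=np.load("F.npy")
b,r=fit(crop([(288,238),(480,200),(506,338),(312,376)],(180,145),4),BOX,[.55,.1,1.7]);p=rel(b,F);print(p)
if abs(p[1])<.009 and abs(p[2])<.05: print(ctrl.job_done())
E
```

```text
[ 0.13746735 -0.00046507 -0.0145309 ]
the job is handed in; nothing more can be done
None
```

The job is handed in: by the last camera fix the tip box rests against the reader at feeder x = 137 mm, y ≈ 0, within 0.02 rad of square, no failure was reported, and the arm is clear of it.

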